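# Lift the bent bracket out of its forming die

## Robot

A 6-joint arm with a two-finger parallel gripper is mounted at the origin on the work surface. World frame = base frame: x ahead of the robot, y to its left, z up, the work surface at z = 0. Lengths are in m, angles in rad, forces in N, time in s.
With the tool pointing down it reaches from about 0.3 to 0.875 m from the base axis. Payload 6.4 kg.
Tool frame: the origin (TCP) lies at the very end of the fingers, on their centre line; the grasp point (between the pads) lies tcp_to_grasp behind it (tcp_to_grasp is the distance from the TCP to the grasp point, in m); z points along the fingers, y is the direction in which the jaws open and shut (so a half turn about z gives the same grasp; the last joint's range is limited). The gripper opens to 85 mm and grips with 20 to 120 N. Pads are 22 mm wide; open, the fingers measure 114 mm over their backs; the gripper's body (76 mm by 85 mm) begins 54 mm behind the grasp point. The pads swing forward as they close: fully open they stand 13 mm farther back than shut.
Start: joints at [-1.378, 0.181, 1.607, -0, 1.354, -0.206], TCP at [0.223, -0.53, 0.231] pointing down, gripper open.
Joint ranges: [-2.99, 2.99], [-0.89, 2.07], [0.3, 2.58], [-1.14, 4.28], [0, 2.63], [-3.12, 3.12]. Speed limits (rad/s): [2.57, 2.57, 3.01, 3.14, 3.14, 3.14].

## Interface

Orientations are given as a unit quaternion [w, x, y, z].
In Python, from bench import get_obs, camera, hand_in, tcp_to_grasp gives the robot as it stands.
- The arm moves only by the shell command python3 -m inch 'ROWS' [OPENING]. ROWS is JSON, a list of rows, each an object with "delta_pos": the shift along the tool's x, y, z in cm, a list of three; "rotation": the turn, a rotation vector about the tool's x, y, z in rad, a list of three. In form: [{"delta_pos": [x, y, z], "rotation": [rx, ry, rz]}, ...]. A call has 1 to 10 rows; each row shifts and turns the commanded pose from where the row before left it, along the tool's axes as they then stand; what a row does not reach is not made up. A row lasts 1/10 s, in which the tool goes at most 50 mm and 8.59 degrees, less where a joint would pass 70% of its speed; a pose out of reach is approached as far as the arm can. A call is refused whole if a number of a shift passes 5 or a number of a turn 0.15, either way. A call with a gripper value outside its range is refused whole. OPENING is the finger opening in cm, from 0 to 8.54, set as the call begins (- or left out, the last holds). The fingers move at their own pace and stop on an object; the grip force is fixed at half the most. Time passes only in rows, so rows that do not move let the fingers close. It gives the time, the measured TCP pose, the force and the opening at its end, in the units of the state.
- get_obs(): the state, without advancing time (a new reading comes with each control period).
- camera(name): name is "scene" or "side" or "wrist"; returns a dict with "color" (420x560x3 uint8, red, green, blue), "vfov" (degrees; the focal length in pixels is half the picture's height over the tangent of half this angle, whatever the lens; pixels are square), "cx", "cy" (the principal point, pixels), "eye" and "orientation" of the camera in the world; the wrist camera has in their place "T_tool_cam" (4x4, takes a point from camera to tool coordinates, whose origin is the TCP and whose axes are the flange's). Camera axes: x right, y down, z forward; pixel columns grow to the right and rows downward; lengths in m; the calibration is good to about 2 mm. The wrist camera is an equidistant fisheye: a pixel r from the principal point sees the ray r / f radians off the axis. A picture is of the moment at which its call begins: read the wrist's pose just before it. There is no depth.
- hand_in(): hands the job in, once; it reports no verdict.
The state is a dict: "time_s": time; "q": joint angles; "dq": joint speeds; "joint_efforts": joint torques, N m; "eef_pos": TCP position; "eef_rot": TCP orientation; "wrist_force": force on the tool from outside, world axes, zero at the start; "torque": the same for the moment, N m; "opening": opening from 0.0 (shut) to 1.0 (fully open).
Only numpy, scipy, OpenCV 4.12 (cv2) and the standard library are available. Lean on these libraries where they do the work, as an engineer would, in place of code of your own. Each camera call takes 0.05 s, during which the arm holds its last target.

## Task

A U-shaped steel bracket has just been formed and still sits in the pocket of its die. Lift it straight out and set it down gently, without dropping it, in the empty blue tray, standing on its base with the two legs pointing up. Leave the flat blank on the other die alone.

Things in the scene. Friction and masses are not known exactly. Their poses are not given: they have to be found in the camera images.
- bracket: The formed part: a loose bare-steel U bracket, legs up, about 0.2 kg. 40 mm along its x, 44 mm along its y (over the outsides of the two legs), 65 mm high; base and legs are 4 mm thick, the legs are flat plates square to y, and the gap between them is 36 mm. Origin: centre of the underside of its base; z up, towards the leg ends. It starts seated in the pocket of the die, aligned with the die, its legs standing 40 mm above the die's top face.
- die: The dark steel die that holds the bracket: a fixed block 110 mm (x) by 90 mm (y) by 50 mm high on the bench. Origin: centre of its underside; z up. In the middle of its flat top face is an open pocket 45 mm (x) by 49 mm (y), 25 mm deep, so the bracket has about 2.5 mm of play all round. A second die of the same kind, with a flat blank lying on top of it, stands on the bench as well; it is not this one.
- tray: The empty one of two like blue open trays, fixed to the bench: 150 mm (x) by 120 mm (y) by 30 mm high outside, walls 4 mm, inner floor 4 to 5 mm above the bench. Origin: centre of its underside; z up. The other tray, which is not listed, holds flat steel blanks.
- blank: A loose flat steel strip, not yet bent, 40 mm (x) by 130 mm (y) by 4 mm, lying on top of the second die. Origin: centre of its underside. Not to be moved.
There are look-alikes about, which are no part of the job. What is shaped like the die but green or red is not meant.

How it is judged:
On the way:
1. the bracket is lifted clear of the die (its base above the die's top face) (z of bracket in the frame of die above 0.055 m and contact force between bracket and die below 0.1 N), for 0.1 s.
At the end, for the whole second after the job is handed in: The bracket stands inside the empty tray with its base flat on the tray floor (within 5 mm), legs up within 7 degrees, at rest; the blank lies where it was, within 15 mm (x of bracket in the frame of tray between -0.06 and 0.06 m and y of bracket in the frame of tray between -0.045 and 0.045 m and z of bracket in the frame of tray between 0.001 and 0.01 m and angle between bracket's own z axis and vertical below 0.12 rad and linear speed of bracket below 0.02 m/s and distance of blank from where it was at the start of the episode below 0.015 m); the robot touches nothing.
It fails at once if the bracket is dropped into the tray (it reaches the floor faster than 0.6 m/s, as after a fall of about 20 mm) (horizontal distance between bracket and tray below 0.09 m and z of bracket in the frame of tray below 0.03 m and linear speed of bracket above 0.6 m/s).
It fails at once if the flat blank on the other die is moved more than 15 mm (distance of blank from where it was at the start of the episode above 0.015 m).
It also fails if it takes over 35 s, if anything falls off the work surface, if the arm or the gripper's body presses on something with over 40 N, if the wrist force passes 120 N, or if a joint passes its speed limit or range.

## Working session

There is one attempt and no reset: what is moved stays moved. The work goes in short steps, Python scripts to look and compute and a shell command to move; the robot and the scene stay as the last step left them, time stands still between calls to the robot, and variables do not carry over. Pictures are saved under pics/ and viewed, and the job is handed in when it is done.

```bash
mkdir -p pics; ls; cat > h.py <<'E'
import numpy as np, cv2
from scipy.spatial.transform import Rotation as R
from bench import get_obs, camera, tcp_to_grasp
def rot(q): return R.from_quat([q[1],q[2],q[3],q[0]]).as_matrix()
def save(c,n): cv2.imwrite('pics/'+n+'.png',cv2.cvtColor(c['color'],cv2.COLOR_RGB2BGR))
def pose(c,obs=None):
    if 'eye' in c: return np.array(c['eye']),rot(c['orientation'])
    T=np.array(c['T_tool_cam']);Rt=rot(obs['eef_rot'])
    return np.array(obs['eef_pos'])+Rt@T[:3,3],Rt@T[:3,:3]
def ray(c,u,v,obs=None):
    f=c['color'].shape[0]/2/np.tan(np.radians(c['vfov'])/2)
    x,y=(u-c['cx']),(v-c['cy'])
    if 'eye' in c: d=np.array([x/f,y/f,1.])
    else:
        r=np.hypot(x,y)+1e-9;t=r/f;d=np.array([np.sin(t)*x/r,np.sin(t)*y/r,np.cos(t)])
    e,M=pose(c,obs);return e,M@d/np.linalg.norm(d)
def onz(c,u,v,z,obs=None):
    e,d=ray(c,u,v,obs);return e+d*(z-e[2])/d[2]
def proj(c,p,obs=None):
    e,M=pose(c,obs);q=M.T@(np.array(p)-e);f=c['color'].shape[0]/2/np.tan(np.radians(c['vfov'])/2)
    if 'eye' in c: return c['cx']+f*q[0]/q[2],c['cy']+f*q[1]/q[2]
    r=np.hypot(q[0],q[1])+1e-9;t=np.arctan2(r,q[2]);return c['cx']+f*t*q[0]/r,c['cy']+f*t*q[1]/r
E
python3 - <<'E'
from h import *
o=get_obs();print({k:np.round(v,3).tolist() for k,v in o.items()},tcp_to_grasp)
for n in ['scene','side','wrist']:
    c=camera(n);save(c,n+'0');print(n,{k:(np.round(v,3).tolist()) for k,v in c.items() if k!='color'})
E
```

```text
pics
{'time_s': 0.0, 'q': [-1.378, 0.182, 1.608, -0.0, 1.354, -0.206], 'dq': [0.001, -0.0, 0.0, -0.001, 0.001, 0.0], 'joint_efforts': [0.001, -44.487, -35.133, -0.0, 0.009, -0.0], 'eef_pos': [0.223, -0.529, 0.23], 'eef_rot': [-0.001, 0.98, 0.198, -0.0], 'wrist_force': [0.09, 0.09, -0.85], 'torque': [-0.024, 0.048, -0.001], 'opening': 1.0} 0.0187
scene {'vfov': 57.159, 'cx': 276.671, 'cy': 212.807, 'eye': [0.857, -0.41, 0.868], 'orientation': [-0.252, 0.918, 0.295, -0.085]}
side {'vfov': 55.212, 'cx': 275.999, 'cy': 210.981, 'eye': [0.435, 0.498, 0.7], 'orientation': [0.037, -0.124, 0.927, -0.352]}
wrist {'vfov': 65.706, 'cx': 279.685, 'cy': 211.463, 'T_tool_cam': [[-0.0, -0.958, -0.285, 0.071], [1.0, -0.001, 0.0, -0.0], [-0.001, -0.285, 0.958, -0.142], [0.0, 0.0, 0.0, 1.0]]}
```

View pics/scene0.png

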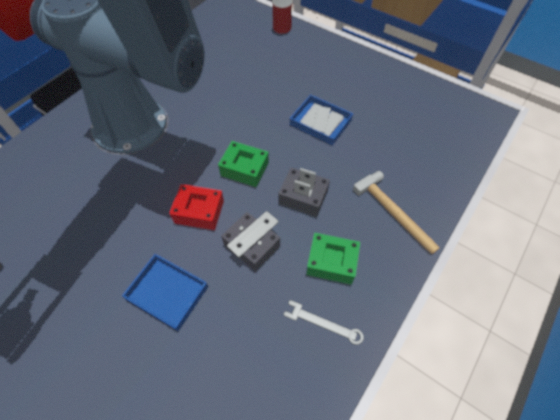

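View pics/side0.png

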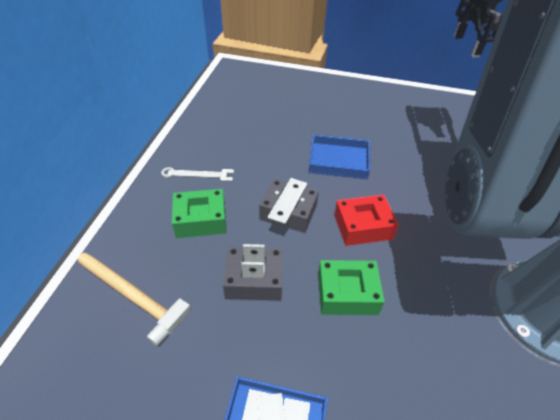

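View pics/wrist0.png

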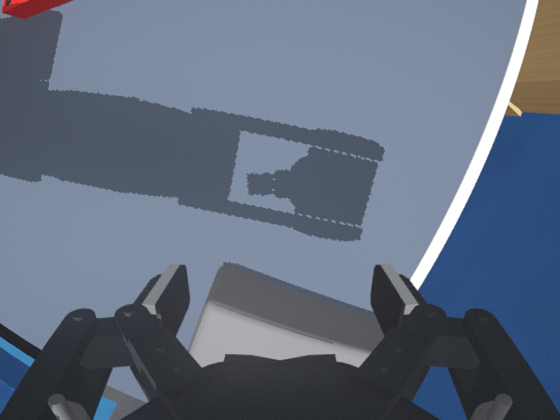

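The scene picture shows the bracket die at about (303,190), the second die with its blank at (252,238) and the empty tray at (166,292). In the side picture they are at (254,272), (290,203) and (340,156). Next I'll zoom in for the corner points.

```bash
python3 - <<'E'
from h import *
a=cv2.imread('pics/scene0.png');b=cv2.imread('pics/side0.png')
z=lambda i,u,v,w,h:cv2.resize(i[v:v+h,u:u+w],(400,int(400*h/w)),interpolation=cv2.INTER_CUBIC)
top=np.hstack([z(a,265,155,80,60),z(b,215,235,80,60)])
bot=np.hstack([z(a,115,247,100,75),z(b,300,120,80,60)])
cv2.imwrite('pics/z0.png',np.vstack([top,bot]))
E
```

```text
(no output)
```

View pics/z0.png

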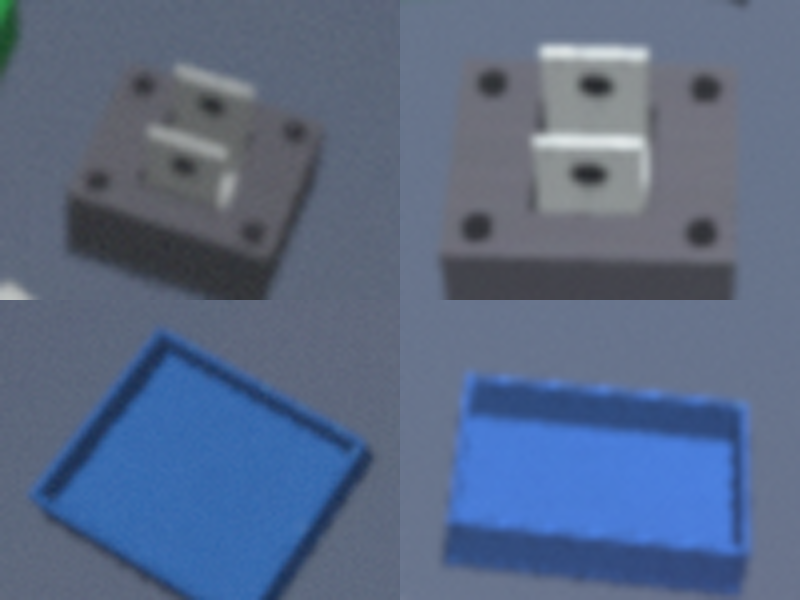

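```bash
cat > m.py <<'E'
from h import *
s=camera('scene');d=camera('side')
S=lambda x,y:(265+x/5-.4,155+y/5-.4)
D=lambda x,y:(215+(x-400)/5-.4,235+y/5-.4)
def show(n,c,pts,z):
    P=np.array([onz(c,*p,z) for p in pts]);print(n,np.round(P[:,:2],4).tolist(),'mean',np.round(P.mean(0),4));return P
def ang(a,b): return round(np.degrees(np.arctan2(b[1]-a[1],b[0]-a[0])),1)
P=show('sc dots',s,[S(143,84),S(295,131),S(97,181),S(253,232)],.05)
print(ang(P[0],P[1]),ang(P[2],P[3]),ang(P[0],P[2]),ang(P[1],P[3]),[np.round(np.linalg.norm(P[i]-P[j]),4) for i,j in [(0,1),(2,3),(0,2),(1,3)]])
P=show('sd dots',d,[D(492,82),D(706,88),D(477,226),D(702,232)],.05)
print(ang(P[0],P[1]),ang(P[2],P[3]),[np.round(np.linalg.norm(P[i]-P[j]),4) for i,j in [(0,1),(2,3),(0,2),(1,3)]])
P=show('sc legs',s,[S(178,70),S(253,92),S(150,132),S(226,152)],.09)
print(ang(P[0],P[1]),ang(P[2],P[3]),[np.round(np.linalg.norm(P[i]-P[j]),4) for i,j in [(0,1),(2,3),(0,2),(1,3)]])
P=show('sd legs',d,[D(540,52),D(648,55),D(533,141),D(645,144)],.09)
print(ang(P[0],P[1]),ang(P[2],P[3]),[np.round(np.linalg.norm(P[i]-P[j]),4) for i,j in [(0,1),(2,3),(0,2),(1,3)]])
for n,c,roi in [('scene',s,(100,240,220,340)),('side',d,(295,120,385,185))]:
    h=cv2.cvtColor(c['color'],cv2.COLOR_RGB2HSV)
    m=((h[...,1]>135)&(h[...,0]>95)&(h[...,0]<130)).astype(np.uint8)
    k=np.zeros_like(m);k[roi[1]:roi[3],roi[0]:roi[2]]=1;m*=k
    cs=max(cv2.findContours(m,0,2)[0],key=cv2.contourArea)
    q=cv2.approxPolyDP(cv2.convexHull(cs),4,True)[:,0]
    print(n,cv2.contourArea(cs),q.tolist())
    P=show(n+' tray',c,q,.03)
    print([np.round(np.linalg.norm(P[i]-P[i-1]),3) for i in range(len(P))],[ang(P[i-1],P[i]) for i in range(len(P))])
E
python3 m.py
```

```text
sc dots [[0.5275, 0.1117], [0.609, 0.1324], [0.5433, 0.0471], [0.6251, 0.0674]] mean [0.5762 0.0897 0.05  ]
14.3 14.0 -76.2 -76.1 [np.float64(0.0841), np.float64(0.0842), np.float64(0.0665), np.float64(0.067)]
sd dots [[0.6249, 0.0657], [0.5426, 0.0457], [0.6089, 0.1298], [0.5271, 0.1098]] mean [0.5759 0.0877 0.05  ]
-166.3 -166.3 [np.float64(0.0848), np.float64(0.0842), np.float64(0.0661), np.float64(0.0659)]
sc legs [[0.553, 0.1036], [0.5912, 0.114], [0.5631, 0.0638], [0.6003, 0.0756]] mean [0.5769 0.0893 0.09  ]
15.2 17.5 [np.float64(0.0396), np.float64(0.039), np.float64(0.0411), np.float64(0.0395)]
sd legs [[0.6004, 0.0743], [0.5609, 0.0647], [0.5904, 0.1132], [0.5509, 0.1035]] mean [0.5757 0.0889 0.09  ]
-166.3 -166.3 [np.float64(0.0407), np.float64(0.0407), np.float64(0.0401), np.float64(0.0401)]
scene 3432.0 [[154, 255], [205, 282], [178, 329], [123, 296]]
scene tray [[0.39, -0.2722], [0.5337, -0.2525], [0.5569, -0.3666], [0.4056, -0.3851]] mean [ 0.4716 -0.3191  0.03  ]
[np.float64(0.114), np.float64(0.145), np.float64(0.116), np.float64(0.152)] [np.float64(97.8), np.float64(7.8), np.float64(-78.5), np.float64(-173.0)]
side 2074.0 [[313, 136], [368, 141], [366, 177], [311, 172]]
side tray [[0.5476, -0.3619], [0.4032, -0.3819], [0.3928, -0.2421], [0.5246, -0.2226]] mean [ 0.4671 -0.3021  0.03  ]
[np.float64(0.141), np.float64(0.146), np.float64(0.14), np.float64(0.133)] [np.float64(-80.6), np.float64(-172.1), np.float64(94.2), np.float64(8.4)]
```

Both views agree to about 2 mm. The die is at (0.576, 0.089), yaw 14°, with hole spacing and leg size consistent. The bracket's leg tops centre on the same point, and the tray is at about (0.471, −0.319). I'll grip across the outer leg faces, with jaws along bracket y. First I turn the tool by +0.15 rad and travel over.

```bash
python3 -m inch '[{"delta_pos":[0,0,0],"rotation":[0,0,0.15]},{"delta_pos":[1.5,-1.6,0],"rotation":[0,0,0]},{"delta_pos":[3,-3.1,0],"rotation":[0,0,0]},{"delta_pos":[3,-3.1,0],"rotation":[0,0,0]},{"delta_pos":[3,-3.1,0],"rotation":[0,0,0]},{"delta_pos":[3,-3.1,0],"rotation":[0,0,0]},{"delta_pos":[3,-3.1,0],"rotation":[0,0,0]},{"delta_pos":[3,-3.1,0],"rotation":[0,0,0]},{"delta_pos":[3,-3.1,0],"rotation":[0,0,0]},{"delta_pos":[3,-3.1,0],"rotation":[0,0,0]}]' 8.54
cat > go.py <<'E'
from h import *
import sys
x,y,z,yaw=map(float,sys.argv[1:5])
o=get_obs();M=rot(o['eef_rot']);p=np.array(o['eef_pos'])
Rz=R.from_euler('z',yaw,degrees=True).as_matrix()@np.diag([1,-1,-1])
print('t',o['time_s'],'pos',np.round(p,4),'d_tool cm',np.round(100*M.T@(np.array([x,y,z])-p),2),'rotvec',np.round(R.from_matrix(M.T@Rz).as_rotvec(),4),'F',np.round(o['wrist_force'],1),'open',o['opening'])
E
python3 go.py .576 .089 .23 14
```

```text
time_s: 1.25
eef_pos: [0.406, -0.2096, 0.2315]
eef_rot: [0.0, 0.992, 0.124, 0.0]
wrist_force: [0.4, -0.6, 0.3]
opening: 1.004
t 1.25 pos [ 0.406  -0.2096  0.2315] d_tool cm [ 23.82 -24.76   0.14] rotvec [ 0.0004 -0.0004  0.0042] F [ 0.4 -0.6  0.3] open 1.0036990317966261
```

```bash
python3 -m inch '[{"delta_pos":[3,-3.1,0],"rotation":[0,0,0]},{"delta_pos":[3,-3.1,0],"rotation":[0,0,0]},{"delta_pos":[3,-3.1,0],"rotation":[0,0,0]},{"delta_pos":[3,-3.1,0],"rotation":[0,0,0]},{"delta_pos":[3,-3.1,0],"rotation":[0,0,0]},{"delta_pos":[3,-3.1,0],"rotation":[0,0,0]},{"delta_pos":[3,-3.1,0],"rotation":[0,0,0]},{"delta_pos":[2,-2.1,0],"rotation":[0,0,0]},{"delta_pos":[0.6,-0.7,0],"rotation":[0,0,0]},{"delta_pos":[0,0,0],"rotation":[0,0,0]}]'
python3 go.py .576 .089 .23 14
python3 - <<'E'
from h import *
o=get_obs();c=camera('wrist');save(c,'wrist1')
for x in (-.02,.02):
  for y in (-.02,.02):
    r=np.radians(14);p=[.576+x*np.cos(r)-y*np.sin(r),.089+x*np.sin(r)+y*np.cos(r),.09];print(np.round(proj(c,p,o)))
E
```

```text
time_s: 2.25
eef_pos: [0.5738, 0.0852, 0.2309]
eef_rot: [0.0, 0.992, 0.125, -0.0]
wrist_force: [-0.7, -1.5, 0.1]
opening: 0.998
t 2.25 pos [0.5738 0.0852 0.2309] d_tool cm [ 0.31 -0.32  0.09] rotvec [-0.      0.0008  0.0065] F [-0.7 -1.5  0.1] open 0.9982628562287196
[298. 216.]
[254. 215.]
[299. 172.]
[253. 172.]
```

View pics/wrist1.png

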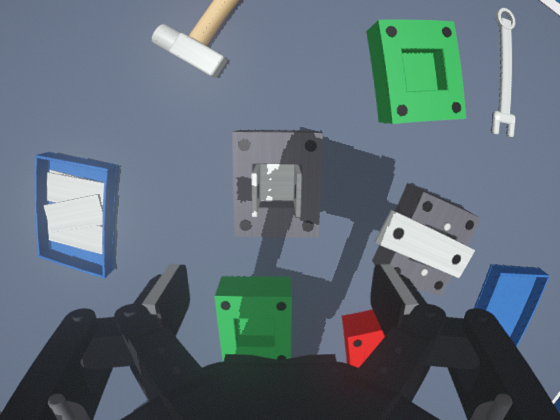

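The wrist picture shows the leg tops at columns 254 and 299, rows about 172–217, within a pixel or so of where the measured pose puts them. So I descend.

```bash
python3 -m inch '[{"delta_pos":[0.2,-0.3,1],"rotation":[0,0,0]},{"delta_pos":[0,0,3],"rotation":[0,0,0]},{"delta_pos":[0,0,3],"rotation":[0,0,0]},{"delta_pos":[0,0,3],"rotation":[0,0,0]},{"delta_pos":[0,0,1.5],"rotation":[0,0,0]},{"delta_pos":[0,0,0],"rotation":[0,0,0]},{"delta_pos":[0,0,0],"rotation":[0,0,0]}]'
python3 go.py .576 .089 .053 14
```

```text
time_s: 3.0
eef_pos: [0.5755, 0.0872, 0.117]
eef_rot: [0.0, 0.992, 0.124, 0.0]
wrist_force: [0.3, -0.3, -0.1]
opening: 0.998
t 3.0 pos [0.5755 0.0872 0.117 ] d_tool cm [ 0.09 -0.17  6.4 ] rotvec [ 0.0003 -0.0007  0.0036] F [ 0.3 -0.3 -0.1] open 0.9976271891582567
```

```bash
python3 -m inch '[{"delta_pos":[0.1,-0.2,1.5],"rotation":[0,0,0]},{"delta_pos":[0,0,2],"rotation":[0,0,0]},{"delta_pos":[0,0,2],"rotation":[0,0,0]},{"delta_pos":[0,0,0.9],"rotation":[0,0,0]},{"delta_pos":[0,0,0],"rotation":[0,0,0]},{"delta_pos":[0,0,0],"rotation":[0,0,0]}]'
python3 go.py .576 .089 .053 14
python3 - <<'E'
from h import *
a=camera('scene');b=camera('side')
z=lambda c,u,v:cv2.resize(cv2.cvtColor(c['color'],cv2.COLOR_RGB2BGR)[v:v+120,u:u+120],(400,400))
cv2.imwrite('pics/z2.png',np.hstack([z(a,245,120),z(b,195,200)]))
E
```

```text
time_s: 3.6
eef_pos: [0.5762, 0.09, 0.053]
eef_rot: [0.0, 0.992, 0.124, 0.001]
wrist_force: [-0.2, -0.5, 0.6]
opening: 1.003
t 3.6 pos [0.5762 0.09   0.053 ] d_tool cm [-0.04  0.09  0.  ] rotvec [ 0.0003 -0.0011  0.0045] F [-0.2 -0.5  0.6] open 1.0034838896041092
```

View pics/z2.png

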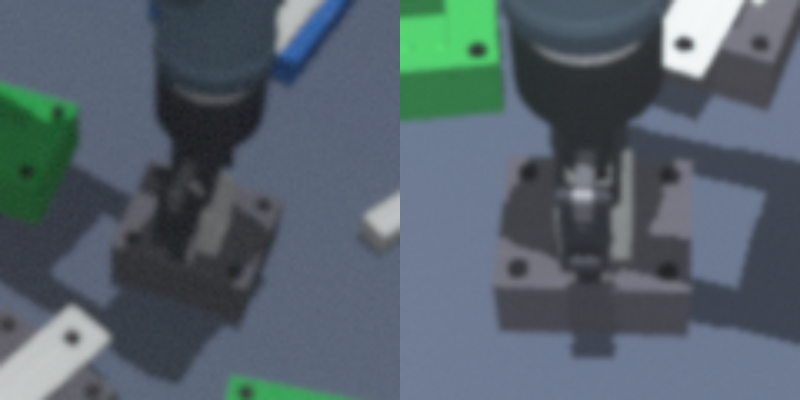

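The scene and side pictures show the fingers standing either side of the legs, with the finger centred on the leg (column about 585 against a leg centre of about 590 in the side crop). No contact force yet. I close the jaws.

```bash
python3 -m inch '[{"delta_pos":[0,0,0],"rotation":[0,0,0]},{"delta_pos":[0,0,0],"rotation":[0,0,0]},{"delta_pos":[0,0,0],"rotation":[0,0,0]},{"delta_pos":[0,0,0],"rotation":[0,0,0]},{"delta_pos":[0,0,0],"rotation":[0,0,0]},{"delta_pos":[0,0,0],"rotation":[0,0,0]},{"delta_pos":[0,0,0],"rotation":[0,0,0]},{"delta_pos":[0,0,0],"rotation":[0,0,0]}]' 3
python3 go.py .576 .089 .053 14
```

```text
time_s: 4.5
eef_pos: [0.576, 0.0899, 0.0529]
eef_rot: [0.0, 0.992, 0.124, 0.001]
wrist_force: [-1.3, -0.3, 5.7]
opening: 0.509
t 4.5 pos [0.576  0.0899 0.0529] d_tool cm [-0.03  0.09 -0.01] rotvec [ 0.0003 -0.001   0.0044] F [-1.3 -0.3  5.7] open 0.5090824914913404
```

The jaws stopped at 0.509 × 85.4 = 43.5 mm, which matches the 44 mm bracket. Now I lift straight up.

```bash
python3 -m inch '[{"delta_pos":[0,0,-0.3],"rotation":[0,0,0]},{"delta_pos":[0,0,-0.6],"rotation":[0,0,0]},{"delta_pos":[0,0,-1],"rotation":[0,0,0]},{"delta_pos":[0,0,-1],"rotation":[0,0,0]},{"delta_pos":[0,0,-1.2],"rotation":[0,0,0]},{"delta_pos":[0,0,-2],"rotation":[0,0,0]},{"delta_pos":[0,0,-2.5],"rotation":[0,0,0]},{"delta_pos":[0,0,-2.5],"rotation":[0,0,0]},{"delta_pos":[0,0,-1.5],"rotation":[0,0,0]},{"delta_pos":[0,0,0],"rotation":[0,0,0]}]'
python3 go.py .471 -.319 .178 7.8
python3 - <<'E'
from h import *
o=get_obs()
a=camera('scene');b=camera('side');w=camera('wrist');save(w,'wrist3')
z=lambda c,u,v:cv2.resize(cv2.cvtColor(c['color'],cv2.COLOR_RGB2BGR)[v:v+120,u:u+120],(400,400))
cv2.imwrite('pics/z3.png',np.hstack([z(a,245,100),z(b,195,170)]))
E
```

```text
time_s: 5.5
eef_pos: [0.5773, 0.0899, 0.1816]
eef_rot: [0.0, 0.992, 0.124, 0.003]
wrist_force: [0.1, 0.8, -0.7]
opening: 0.507
t 5.5 pos [0.5773 0.0899 0.1816] d_tool cm [-20.38  37.01   0.31] rotvec [ 0.0014 -0.0056  0.1127] F [ 0.1  0.8 -0.7] open 0.5074770654022742
```

View pics/z3.png

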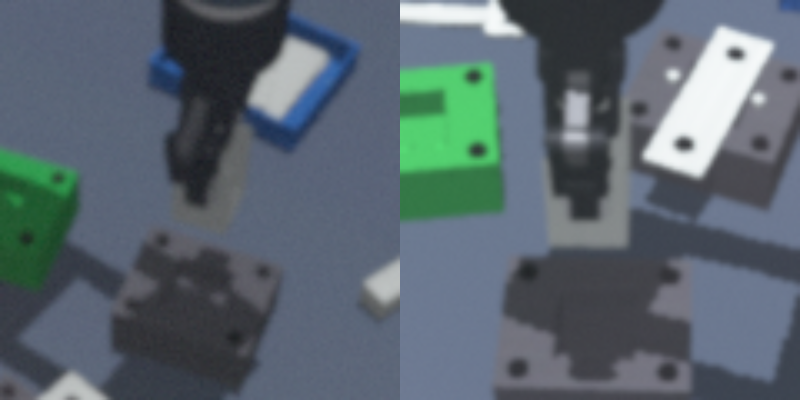

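View pics/wrist3.png

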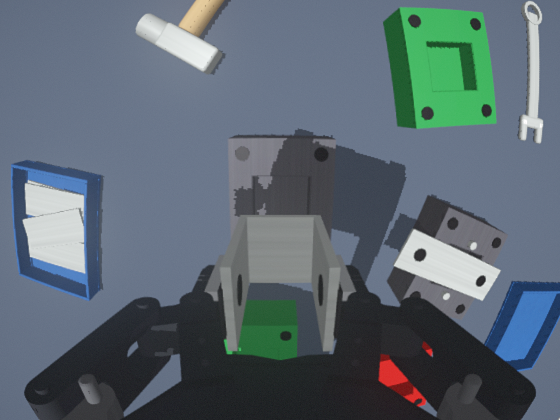

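The bracket is out and level in the jaws: its bottom edge is horizontal in the side crop at row 246, and the die pocket below is empty. I check the base height in the side view, then travel to the tray.

```bash
python3 - <<'E'
from h import *
o=get_obs();c=camera('side');M=rot(o['eef_rot']);p=np.array(o['eef_pos'])
for x in(-.02,.02): 
  for dz in (.023,.028,.033): print(np.round(proj(c,p+M@np.array([x,-.022,dz])),1))
E
python3 -m inch '[{"delta_pos":[-0.9,1.6,0],"rotation":[0,0,0]},{"delta_pos":[-1.8,3.2,0],"rotation":[0,0,0]},{"delta_pos":[-1.8,3.2,0],"rotation":[0,0,0]},{"delta_pos":[-1.8,3.3,0],"rotation":[0,0,0]},{"delta_pos":[-1.8,3.3,0],"rotation":[0,0,0]},{"delta_pos":[-1.8,3.3,0],"rotation":[0,0,0]},{"delta_pos":[-1.8,3.3,0],"rotation":[0,0,0]},{"delta_pos":[-1.8,3.3,0],"rotation":[0,0,0]},{"delta_pos":[-1.8,3.3,0],"rotation":[0,0,0]},{"delta_pos":[-1.8,3.3,0],"rotation":[0,0,0]}]'
python3 go.py .471 -.319 .178 7.8
```

```text
[263.6 243.5]
[263.6 245.3]
[263.6 247. ]
[239.9 243. ]
[240.  244.8]
[240.2 246.6]
time_s: 6.7
eef_pos: [0.4851, -0.2545, 0.1767]
eef_rot: [-0.001, 0.992, 0.124, -0.001]
wrist_force: [0.6, -0.9, -1.6]
opening: 0.511
t 6.7 pos [ 0.4851 -0.2545  0.1767] d_tool cm [-2.95  5.91 -0.14] rotvec [-0.0021  0.0016  0.1126] F [ 0.6 -0.9 -1.6] open 0.5108569184203552
```

```bash
python3 -m inch '[{"delta_pos":[-1.5,2.9,0],"rotation":[0,0,0]},{"delta_pos":[-1.0,2.0,0],"rotation":[0,0,0]},{"delta_pos":[-0.3,0.7,0],"rotation":[0,0,0]},{"delta_pos":[0,0,0],"rotation":[0,0,0.06]},{"delta_pos":[0,0,0],"rotation":[0,0,0.05]},{"delta_pos":[0,0,0],"rotation":[0,0,0]},{"delta_pos":[0,0,0],"rotation":[0,0,0]}]'
python3 go.py .471 -.319 .0325 7.8
python3 - <<'E'
from h import *
o=get_obs();w=camera('wrist');save(w,'wrist4')
for x in(-.075,.075):
  for y in (-.06,.06):
    r=np.radians(7.8);print(np.round(proj(w,[.471+x*np.cos(r)-y*np.sin(r),-.319+x*np.sin(r)+y*np.cos(r),.03],o)))
a=camera('scene');b=camera('side')
z=lambda c,u,v:cv2.resize(cv2.cvtColor(c['color'],cv2.COLOR_RGB2BGR)[v:v+140,u:u+140],(400,400))
cv2.imwrite('pics/z4.png',np.hstack([z(a,90,220),z(b,280,60)]))
E
```

```text
time_s: 7.4
eef_pos: [0.4729, -0.3138, 0.1775]
eef_rot: [-0.001, 0.998, 0.07, -0.0]
wrist_force: [0.1, 0.3, -0.6]
opening: 0.507
t 7.4 pos [ 0.4729 -0.3138  0.1775] d_tool cm [-0.25  0.51 14.5 ] rotvec [-0.0014  0.0008  0.0047] F [ 0.1  0.3 -0.6] open 0.5067759020028331
[344. 271.]
[224. 271.]
[353. 118.]
[218. 117.]
```

View pics/wrist4.png

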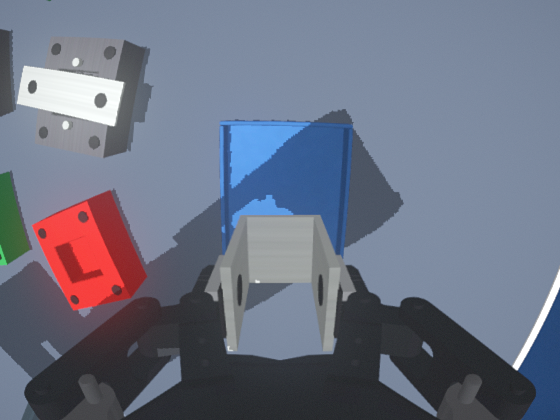

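View pics/z4.png

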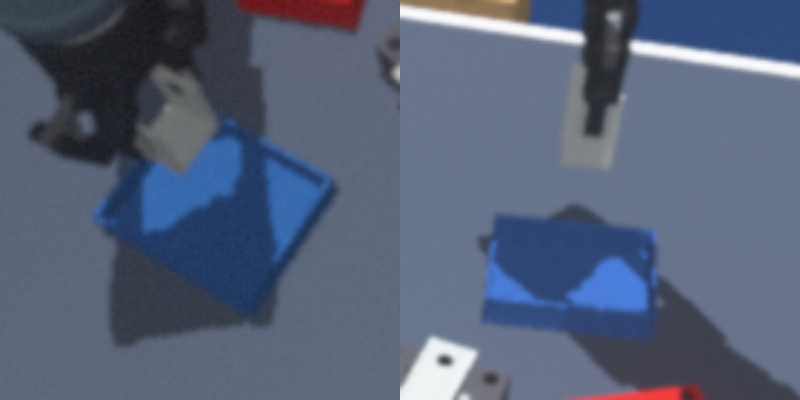

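The wrist picture shows the tray's far rim at row 122, columns 220–352. I predicted row 117, so the tray is about 4 mm nearer in x, at x about 0.467. I correct for this and lower to just above the floor.

```bash
python3 -m inch '[{"delta_pos":[-0.6,0.5,1],"rotation":[0,0,0]},{"delta_pos":[0,0,2.5],"rotation":[0,0,0]},{"delta_pos":[0,0,3],"rotation":[0,0,0]},{"delta_pos":[0,0,3],"rotation":[0,0,0]},{"delta_pos":[0,0,2],"rotation":[0,0,0]},{"delta_pos":[0,0,1],"rotation":[0,0,0]},{"delta_pos":[0,0,0.7],"rotation":[0,0,0]},{"delta_pos":[0,0,0],"rotation":[0,0,0]},{"delta_pos":[0,0,0],"rotation":[0,0,0]},{"delta_pos":[0,0,0],"rotation":[0,0,0]}]'
python3 go.py .467 -.319 .0325 7.8
```

```text
time_s: 8.55
eef_pos: [0.4684, -0.3213, 0.0475]
eef_rot: [0.001, 0.998, 0.069, 0.001]
wrist_force: [-0.0, 0.1, -1.3]
opening: 0.51
t 8.55 pos [ 0.4684 -0.3213  0.0475] d_tool cm [-0.11 -0.25  1.5 ] rotvec [ 0.0018 -0.0013  0.0027] F [-0.   0.1 -1.3] open 0.51018129414015
```

```bash
python3 -m inch '[{"delta_pos":[0,0,0.3],"rotation":[0,0,0]},{"delta_pos":[0,0,0.3],"rotation":[0,0,0]},{"delta_pos":[0,0,0.3],"rotation":[0,0,0]},{"delta_pos":[0,0,0.2],"rotation":[0,0,0]},{"delta_pos":[0,0,0.1],"rotation":[0,0,0]},{"delta_pos":[0,0,0],"rotation":[0,0,0]},{"delta_pos":[0,0,0],"rotation":[0,0,0]}]'
python3 go.py .467 -.319 .0325 7.8
python3 - <<'E'
from h import *
b=camera('side');a=camera('scene')
z=lambda c,u,v:cv2.resize(cv2.cvtColor(c['color'],cv2.COLOR_RGB2BGR)[v:v+100,u:u+100],(400,400))
cv2.imwrite('pics/z5.png',np.hstack([z(a,110,230),z(b,290,90)]))
E
```

```text
time_s: 9.25
eef_pos: [0.4678, -0.3206, 0.0343]
eef_rot: [0.0, 0.998, 0.069, 0.0]
wrist_force: [-1.6, -0.3, -1.4]
opening: 0.505
t 9.25 pos [ 0.4678 -0.3206  0.0343] d_tool cm [-0.06 -0.17  0.18] rotvec [ 0.     -0.      0.0027] F [-1.6 -0.3 -1.4] open 0.5047560203094201
```

View pics/z5.png

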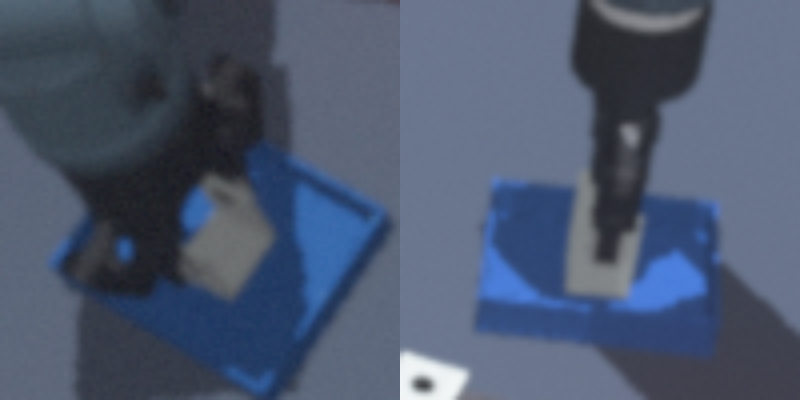

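The bracket is inside the tray, upright, about 2 mm above the floor. I take it down in 1 mm steps and watch the force.

```bash
python3 -m inch '[{"delta_pos":[0,0,0.1],"rotation":[0,0,0]},{"delta_pos":[0,0,0],"rotation":[0,0,0]},{"delta_pos":[0,0,0],"rotation":[0,0,0]}]'; python3 -m inch '[{"delta_pos":[0,0,0.1],"rotation":[0,0,0]},{"delta_pos":[0,0,0],"rotation":[0,0,0]},{"delta_pos":[0,0,0],"rotation":[0,0,0]}]'; 
```

```text
time_s: 9.65
eef_pos: [0.4678, -0.3206, 0.0333]
eef_rot: [-0.0, 0.998, 0.069, -0.0]
wrist_force: [-0.3, -0.2, -1.4]
opening: 0.508
time_s: 9.95
eef_pos: [0.4678, -0.3205, 0.0323]
eef_rot: [-0.0, 0.998, 0.069, -0.0]
wrist_force: [-0.1, 0.3, -1.5]
opening: 0.504
```

```bash
python3 -m inch '[{"delta_pos":[0,0,0.1],"rotation":[0,0,0]},{"delta_pos":[0,0,0],"rotation":[0,0,0]},{"delta_pos":[0,0,0],"rotation":[0,0,0]}]'; python3 -m inch '[{"delta_pos":[0,0,0.1],"rotation":[0,0,0]},{"delta_pos":[0,0,0],"rotation":[0,0,0]},{"delta_pos":[0,0,0],"rotation":[0,0,0]}]'; 
```

```text
time_s: 10.25
eef_pos: [0.4679, -0.3207, 0.0319]
eef_rot: [0.0, 0.998, 0.069, 0.0]
wrist_force: [-1.6, 1.1, 5.3]
opening: 0.51
time_s: 10.55
eef_pos: [0.4679, -0.3207, 0.0318]
eef_rot: [0.0, 0.998, 0.069, 0.0]
wrist_force: [-5.0, 4.1, 13.1]
opening: 0.507
```

Floor contact at TCP z = 0.0319, where I expected about 0.0325. I back off the extra 1 mm, then open a little.

```bash
python3 -m inch '[{"delta_pos":[0,0,-0.1],"rotation":[0,0,0]},{"delta_pos":[0,0,0],"rotation":[0,0,0]}]'; python3 -m inch '[{"delta_pos":[0,0,0],"rotation":[0,0,0]},{"delta_pos":[0,0,0],"rotation":[0,0,0]},{"delta_pos":[0,0,0],"rotation":[0,0,0]},{"delta_pos":[0,0,0],"rotation":[0,0,0]},{"delta_pos":[0,0,0],"rotation":[0,0,0]}]' 6.4; python3 go.py .467 -.319 .178 7.8
```

```text
time_s: 10.75
eef_pos: [0.468, -0.3208, 0.0319]
eef_rot: [0.0, 0.998, 0.069, 0.0]
wrist_force: [-1.8, 2.3, 6.8]
opening: 0.506
time_s: 11.25
eef_pos: [0.4677, -0.3205, 0.0311]
eef_rot: [-0.0, 0.998, 0.069, -0.0]
wrist_force: [0.1, -0.3, 0.4]
opening: 0.751
t 11.25 pos [ 0.4677 -0.3205  0.0311] d_tool cm [ -0.05  -0.16 -14.69] rotvec [-0.0002  0.0001  0.0027] F [ 0.1 -0.3  0.4] open 0.7511289524466475
```

```bash
python3 -m inch '[{"delta_pos":[0,0,-0.3],"rotation":[0,0,0]},{"delta_pos":[0,0,-1],"rotation":[0,0,0]},{"delta_pos":[0,0,-2],"rotation":[0,0,0]},{"delta_pos":[0,0,-3],"rotation":[0,0,0]},{"delta_pos":[0,0,-3],"rotation":[0,0,0]},{"delta_pos":[0,0,-3],"rotation":[0,0,0]},{"delta_pos":[0,0,-2],"rotation":[0,0,0]},{"delta_pos":[0,0,-1],"rotation":[0,0,0]},{"delta_pos":[0,0,0],"rotation":[0,0,0]},{"delta_pos":[0,0,0],"rotation":[0,0,0]}]'
python3 - <<'E'
from h import *
o=get_obs();w=camera('wrist');save(w,'wrist6')
b=camera('side');a=camera('scene')
z=lambda c,u,v:cv2.resize(cv2.cvtColor(c['color'],cv2.COLOR_RGB2BGR)[v:v+100,u:u+100],(400,400))
cv2.imwrite('pics/z6.png',np.hstack([z(a,110,230),z(b,290,90)]))
old=cv2.imread('pics/side0.png')[170:235,255:325].astype(int);new=cv2.cvtColor(b['color'],cv2.COLOR_RGB2BGR)[170:235,255:325].astype(int)
m=lambda i:cv2.moments((i.min(2)>190).astype(np.uint8),True)
for i in(old,new):
    q=m(i);print('blank side',q['m00'],q['m10']/q['m00']+255,q['m01']/q['m00']+170)
E
```

```text
time_s: 12.25
eef_pos: [0.4674, -0.3202, 0.1836]
eef_rot: [-0.0, 0.998, 0.069, -0.0]
wrist_force: [0.8, -0.2, 0.3]
opening: 0.752
blank side 741.0 287.30634278002697 199.9689608636977
blank side 745.0 287.3503355704698 199.951677852349
```

View pics/z6.png

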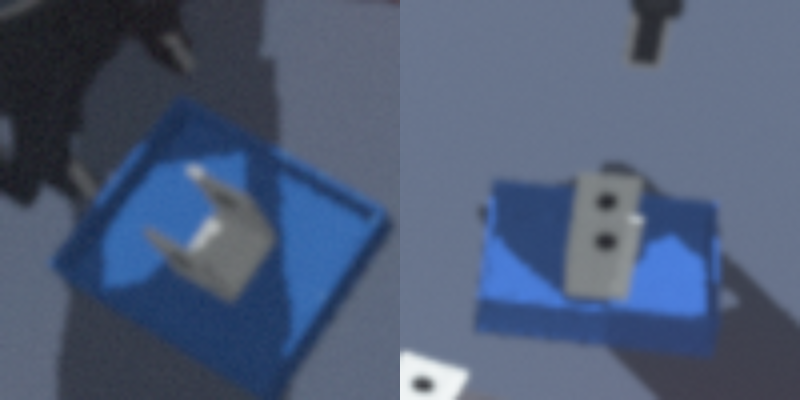

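View pics/wrist6.png

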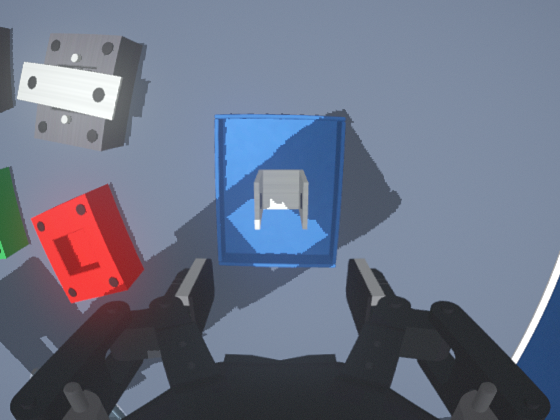

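The wrist picture shows the U standing mid-tray, base at about (281,185) and leg ends at about (257,228) and (305,228). The side view of the blank is unchanged. I check numerically that it is upright before handing in.

```bash
python3 - <<'E'
from h import *
o=get_obs();w=camera('wrist');s=camera('scene');d=camera('side')
for zz in(.0695,.0045):
  for x in(-.02,.02):
    for y in (-.022,.022):
      r=np.radians(8);p=[.4678+x*np.cos(r)-y*np.sin(r),-.3206+x*np.sin(r)+y*np.cos(r),zz]
      a,b=proj(s,p),proj(d,p)
      print(zz,x,y,'wrist',np.round(proj(w,p,o)),'scene zoom',np.round([(a[0]-110)*4,(a[1]-230)*4]),'side zoom',np.round([(b[0]-290)*4+400,(b[1]-90)*4]))
for n,c,rim in (('w',w,[(215,115),(344,116),(338,266),(219,266)]),):
  P=np.array([onz(c,u,v,.03,o) for u,v in rim]);print(P.round(3)[:,:2].tolist(),P.mean(0).round(3))
E
```

```text
0.0695 -0.02 -0.022 wrist [307. 228.] scene zoom [140. 230.] side zoom [642. 177.]
0.0695 -0.02 0.022 wrist [254. 228.] scene zoom [189. 162.] side zoom [642. 221.]
0.0695 0.02 -0.022 wrist [308. 181.] scene zoom [199. 263.] side zoom [579. 171.]
0.0695 0.02 0.022 wrist [253. 181.] scene zoom [248. 194.] side zoom [577. 215.]
0.0045 -0.02 -0.022 wrist [302. 207.] scene zoom [173. 269.] side zoom [626. 255.]
0.0045 -0.02 0.022 wrist [259. 207.] scene zoom [219. 204.] side zoom [626. 300.]
0.0045 0.02 -0.022 wrist [303. 168.] scene zoom [230. 300.] side zoom [566. 250.]
0.0045 0.02 0.022 wrist [258. 168.] scene zoom [275. 235.] side zoom [564. 294.]
[[0.533, -0.252], [0.548, -0.367], [0.402, -0.389], [0.385, -0.269]] [ 0.467 -0.319  0.03 ]
```

The predicted corners for an upright bracket on the tray floor match the pictures in all three views to within a few zoomed pixels, about 1 px. The tray centre from the wrist is (0.467, −0.319) and the bracket is at (0.468, −0.321). Handing in.

```bash
python3 -c "
from bench import get_obs,hand_in
print(get_obs()['time_s']);print(hand_in())"
```

```text
12.55
the job is handed in; nothing more can be done
None
```

The bracket is standing on its base, legs up, near the middle of the empty blue tray. I handed the job in at 12.55 s; no verdict is reported.

**What I did:** I gripped the bracket across the outside of its legs and lifted it straight out of the die. I lowered it into the tray in 1 mm steps until it touched the floor, opened the jaws part way and backed straight up.

**Last checks:**
- **Position:** the bracket is at about (0.468, −0.321), taken from the tool pose at release, and the tray centre measures (0.467, −0.319). Corners predicted for an upright bracket on the tray floor fit all three camera views to about a pixel.
- **Forces:** floor contact peaked at about 13 N in z, and the wrist reads near zero after release.
- **Blank:** in the side view it moved less than 0.1 pixel.

**Disagreements, all small:**
- **Tray position:** my first estimate of its x was about 4 mm off; the wrist view corrected it before I lowered the bracket.
- **Base height:** in the side view during the lift, the base looked 1–3 mm higher in the grip than expected. Floor contact then came within 1 mm of the planned height.

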